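Flip the stock tags so that only the full bins show the disc

ROBOT

A 6-joint arm with a two-finger parallel gripper is mounted at the origin on a cart in front of the work surface, level with it; the furniture and walls round the work are solid. World frame = base frame: x ahead of the robot, y to its left, z up, the work surface at z = 0. Lengths are in m, angles in rad, forces in N, time in s.
With the tool pointing down it reaches from about 0.25 to 0.8 m from the base axis. Payload 8.5 kg.
Tool frame: the origin (TCP) lies at the very end of the fingers, on their centre line; the grasp point (between the pads) lies 19 mm behind it; z points along the fingers, y is the direction in which the jaws open and shut (so a half turn about z gives the same grasp; the last joint's range is limited). The gripper opens to 85 mm and grips with 20 to 120 N. Pads are 22 mm wide; open, the fingers measure 114 mm over their backs; the gripper's body (76 mm by 85 mm) begins 54 mm behind the grasp point. The pads swing forward as they close: fully open they stand 13 mm farther back than shut.
Start: joints at [1.346, 0.238, -0.013, 1.319, 0, 1.571], TCP at [0.117, 0.512, 0.231] pointing down, gripper open.
Joint ranges: [-2.66, 2.66], [-1.03, 1.9], [-1.14, 1.46], [-1.82, 2.27], [-1.45, 1.34], [-3.14, 3.14]. Speed limits (rad/s): [2.22, 2.22, 2.79, 3.14, 3.14, 3.14].

INTERFACE

Orientations are given as [roll, pitch, yaw] about the fixed x, y, z axes, in that order (R = Rz(yaw) Ry(pitch) Rx(roll)).
In Python, from plant import bot, read_camera, get_calibration gives the robot as it stands.
- The arm moves only by the tool arm_command, never from a script. Its argument "moves" is a list of rows, each a list of 3 entries, a list of its own where there are three numbers: the shift along the world's x, y, z in cm, then the turn, a rotation vector about the world's x, y, z in rad, then the gripper command: -1 is fully open, 1 is shut, values between are in proportion. In form: [[[dx, dy, dz], [rx, ry, rz], jaw], ...]. A call has 1 to 10 rows; each row is the pose to reach, as a shift and turn from the pose commanded when the call began; what a row does not reach only later rows make up. A row lasts 1/12 s, in which the tool goes at most 41.7 mm and 7.16 degrees, less where a joint would pass 70% of its speed; a pose out of reach is approached as far as the arm can. A call with a gripper value outside its range is refused whole. The fingers move at their own pace and stop on an object; "grip_force" is the grip in N (left out, the last holds). Time passes only in rows, so rows that repeat a pose let the fingers close. It gives the time, the measured TCP pose, the force and the opening at its end, in the units of the state.
- bot.get_obs(): the state, without advancing time (a new reading comes with each control period).
- read_camera(name): name is "side" or "top" or "wrist"; returns (picture, depth): 420x560x3 uint8, red, green, blue; 420x560 float32, m along the optical axis (not along the pixel's ray), 0 where there is no reading.
- get_calibration(name): a dict with "mtx" (3x3 intrinsics, pixels), "rvec" (rotation vector, rad) and "tvec" (3), from world to camera coordinates, as OpenCV has them. Camera axes: x right, y down, z forward; pixel columns grow to the right and rows downward; lengths in m; the calibration is good to about 2 mm. A picture is of the moment at which its call begins: read the wrist's pose just before it. get_calibration takes no time and is no camera call; for the wrist camera it gives the pose at the moment of the call.
- bot.hand_in(): hands the job in, once; it reports no verdict.
The state is a dict: "clock": time; "q": joint angles; "dq": joint speeds; "joint_efforts": joint torques, N m; "eef_pos": TCP position; "eef_rot": TCP orientation; "ft_force": force on the tool from outside, world axes, zero at the start; "torque": the same for the moment, N m; "width": finger opening in m.
Only numpy, scipy, OpenCV 4.12 (cv2) and the standard library are available. Lean on these libraries where they do the work, as an engineer would, in place of code of your own. Each camera call takes 0.05 s, during which the arm holds its last target. There are 200 camera calls.

TASK

Behind each of the three bins on the stock board stands a hinged tag with a round disc on one face and a straight bar on the other. With a fingertip, gently push tags up and over by their free edge where needed, so that the bins filled by an oak block show the disc (tag leaning away from the bins) and the bin with only a scrap in it shows the bar (tag leaning toward the bins). Lift and carry nothing, and leave the bins' contents and everything round the board where they are.

Things in the scene. Friction and masses are not known exactly. Their poses are not given: they have to be found in the camera images.
- stock_board: fixed board, plywood base 184 (x) x 240 (y) x 8 mm, with a tray of three open bins in a row along its front and a tag stand behind each. Origin: centre of the underside; x points from bins to tags, y along the row. Bins 72 wide x 92 long x 30 mm deep, walls end 42 mm above the table. Bin centres at x = -38, tag hinges at x = +62, at y = +76, 0, -76 mm.
- bin_1 (a point): centre of the inner floor of the bin that belongs to tag_1 (100 mm in front of its hinge). Which of the three places in the row tag_1 and its bin have differs from start to start.
- hinge_1 (a point): middle of the hinge pin of tag_1, 68 mm above the table; the pin runs along the board's y axis. The wooden cheeks holding it reach 8 mm above the pin, 31 mm to each side of it and 22 mm before and behind it. This point's axes are those of the board.
- edge_1 (a point): middle of the free edge of tag_1, a rolled bead of 8 mm, outermost 60 mm from its hinge. At rest it lies 45 mm in front of (-x) or behind (+x) the hinge along the board's x axis and 40 mm above it. Pushed on, it rises along an arc to 60 mm above the hinge; a fingertip that follows it from about 10 mm below it needs only a few newtons, one that only pushes level may jam.
- tag_1 (a joint): angle of tag_1, a polished, slippery aluminium plate 44 wide x 60 long x 5 mm, about 45 g: 0 upright; -0.85 leaning toward the bins on its stop, the face with a raised dark straight bar (36 x 9 mm) up; +0.85 leaning away from the bins on its stop, the face with a raised dark round disc (30 mm) up. It swings freely and, once past upright, falls by itself to the other stop.
- bin_2 (a point): centre of the inner floor of the bin that belongs to tag_2 (100 mm in front of its hinge). Which of the three places in the row tag_2 and its bin have differs from start to start.
- hinge_2 (a point): middle of the hinge pin of tag_2, 68 mm above the table; the pin runs along the board's y axis. The wooden cheeks holding it reach 8 mm above the pin, 31 mm to each side of it and 22 mm before and behind it. This point's axes are those of the board.
- edge_2 (a point): middle of the free edge of tag_2, a rolled bead of 8 mm, outermost 60 mm from its hinge. At rest it lies 45 mm in front of (-x) or behind (+x) the hinge along the board's x axis and 40 mm above it. Pushed on, it rises along an arc to 60 mm above the hinge; a fingertip that follows it from about 10 mm below it needs only a few newtons, one that only pushes level may jam.
- tag_2 (a joint): angle of tag_2, a polished, slippery aluminium plate 44 wide x 60 long x 5 mm, about 45 g: 0 upright; -0.85 leaning toward the bins on its stop, the face with a raised dark straight bar (36 x 9 mm) up; +0.85 leaning away from the bins on its stop, the face with a raised dark round disc (30 mm) up. It swings freely and, once past upright, falls by itself to the other stop.
- bin_3 (a point): centre of the inner floor of the bin that belongs to tag_3 (100 mm in front of its hinge). Which of the three places in the row tag_3 and its bin have differs from start to start.
- hinge_3 (a point): middle of the hinge pin of tag_3, 68 mm above the table; the pin runs along the board's y axis. The wooden cheeks holding it reach 8 mm above the pin, 31 mm to each side of it and 22 mm before and behind it. This point's axes are those of the board.
- edge_3 (a point): middle of the free edge of tag_3, a rolled bead of 8 mm, outermost 60 mm from its hinge. At rest it lies 45 mm in front of (-x) or behind (+x) the hinge along the board's x axis and 40 mm above it. Pushed on, it rises along an arc to 60 mm above the hinge; a fingertip that follows it from about 10 mm below it needs only a few newtons, one that only pushes level may jam.
- tag_3 (a joint): angle of tag_3, a polished, slippery aluminium plate 44 wide x 60 long x 5 mm, about 45 g: 0 upright; -0.85 leaning toward the bins on its stop, the face with a raised dark straight bar (36 x 9 mm) up; +0.85 leaning away from the bins on its stop, the face with a raised dark round disc (30 mm) up. It swings freely and, once past upright, falls by itself to the other stop.
- block_1: loose oak block 55 x 85 x 42 mm lying in one of the bins, its length (own y axis) along the board's x axis; it fills the bin and stands 12 mm above the bin walls. The other block is alike. Origin at the centre of its underside.
- block_2: loose oak block 55 x 85 x 42 mm lying in one of the bins, its length (own y axis) along the board's x axis; it fills the bin and stands 12 mm above the bin walls. The other block is alike. Origin at the centre of its underside.
- scrap: small loose white offcut 13 x 46 x 9 mm, alone on the floor of the third bin, which is therefore not full. Origin at the centre of its underside.
- paint_tin: small loose paint tin, 76 mm across, 84 mm tall, standing beside the left (+y) end of the stock board; a bystander. Origin at the centre of its underside.
- wood_wedge: loose beech wedge 32 x 110 x 22 mm lying beside the right (-y) end of the stock board; a bystander. Origin at the centre of its underside.
- wax_tin: loose flat round tin, 87 mm across, 30 mm tall, on the right part of the table; a bystander. Origin at the centre of its underside.
- oil_stone: loose grey stone 50 x 150 x 24 mm, on the right part of the table; a bystander. Origin at the centre of its underside.
- masking_tape: loose roll of tape, 105 mm across, 25 mm tall, lying on the left part of the table; a bystander. Origin at the centre of its underside.

How it is judged:
By the outcome, as a careful person would: the job done as asked, in the order asked, and still so for the second after the job is handed in, with the robot touching nothing.
It also fails if it takes over 61 s, if anything falls off the work surface, if the arm or the gripper's body presses on something with over 40 N, if the wrist force passes 120 N, or if a joint passes its speed limit or range.

## Working session

There is one attempt and no reset: what is moved stays moved. The work goes in short steps, Python scripts to look and compute and a tool call to move; the robot and the scene stay as the last step left them, time stands still between calls to the robot, and variables do not carry over. Pictures are saved under pics/ and viewed, about 8 in all and at most 12, crops included, and the job is handed in when it is done.

Besides the shell and the picture viewer there is one more tool, called after "Request:" by a JSON object that holds its "name" and its "arguments". arm_command: Moves the arm, as the interface text tells. Its arguments: {"type":"object","properties":{"moves":{"type":"array","items":{"type":"array"}},"grip_force":{"type":"number"}},"required":["moves"]}

```bash
mkdir -p pics
cat > h.py <<'E'
import numpy as np, cv2
from plant import bot, read_camera, get_calibration
def cloud(d,c):
    K=c["mtx"];R=cv2.Rodrigues(np.array(c["rvec"],float))[0];t=np.array(c["tvec"],float).ravel()
    v,u=np.mgrid[:d.shape[0],:d.shape[1]]
    P=np.stack([(u-K[0][2])/K[0][0]*d,(v-K[1][2])/K[1][1]*d,d],-1)
    return (P-t)@R
E
python3 - <<'E'
from h import *
for n in("top","side"):
    c=get_calibration(n);p,d=read_camera(n);np.savez(f"{n}.npz",p=p,d=d,P=cloud(d,c))
    cv2.imwrite(f"pics/{n}0.png",p[...,::-1]); print(n,c)
print(bot.get_obs())
E
```

```text
top {'mtx': array([[432.97486635,   0.        , 277.11863586],
       [  0.        , 432.97486635, 211.0293149 ],
       [  0.        ,   0.        ,   1.        ]]), 'rvec': array([ 2.10717016, -2.1562543 ,  0.19226198]), 'tvec': array([0.19105166, 0.46725719, 1.17053964])}
side {'mtx': array([[499.34980773,   0.        , 275.77702754],
       [  0.        , 499.34980773, 211.80698788],
       [  0.        ,   0.        ,   1.        ]]), 'rvec': array([ 2.11982007, -0.07710931,  0.01251714]), 'tvec': array([-0.44296071,  0.23080194,  1.31876498])}
{'clock': 0.1, 'q': array([ 1.34598909e+00,  2.38722965e-01, -1.41921171e-02,  1.31918301e+00,
       -5.72679533e-06,  1.57077591e+00]), 'dq': array([-0.00162738, -0.00027441,  0.00335745, -0.00143323, -0.00035917,
       -0.00085257]), 'joint_efforts': array([-1.02874721e-03, -5.39720500e+01,  3.46998096e+01,  1.33749095e-02,
       -5.94887024e-05, -2.08053069e-05]), 'eef_pos': array([0.11694962, 0.51142053, 0.23073213]), 'eef_rot': array([-3.14029089e+00,  5.70020664e-06,  2.91680585e+00]), 'ft_force': array([-0.89047904, -0.8539624 ,  0.43708349]), 'torque': array([-0.01255479, -0.06017118, -0.04141104]), 'width': 0.08536324183285346}
```

View pics/top0.png

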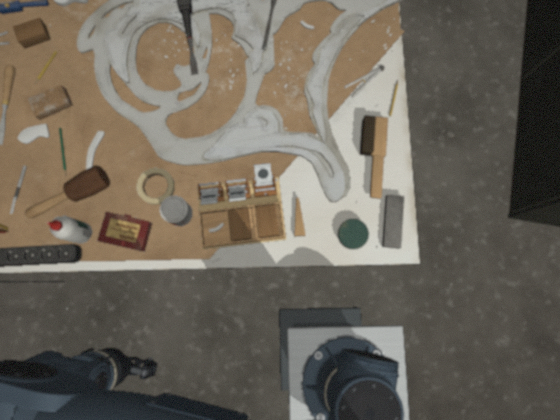

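View pics/side0.png

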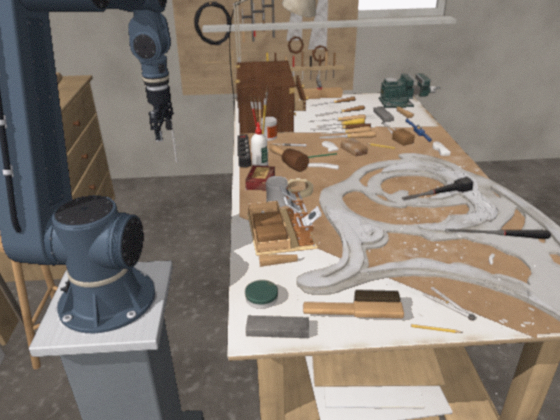

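The top view shows the board near (240,212): the scrap is in the left bin (215,228) and there seem to be blocks in the middle and right bins. The left and middle tags look like bars and the right one like a disc. I'll zoom in and measure.

Run:
```python
from h import *
z=np.load("top.npz");p,P=z["p"],z["P"]
a=cv2.resize(p[150:260,180:320],None,fx=5,fy=5,interpolation=cv2.INTER_CUBIC)
s=np.load("side.npz");b=cv2.resize(s["p"][175:275,235:335],(550,550),interpolation=cv2.INTER_CUBIC)
cv2.imwrite("pics/c1.png",a[...,::-1]);cv2.imwrite("pics/c2.png",b[...,::-1])
# bin/tray+base region: top rim z ~ .042 and cheeks .076, from both clouds
for q in [(192,208),(192,235),(173,263),(228,215),(222,240),(222,268),(212,174)]: print(q,P[q].round(3))
hsv=cv2.cvtColor(p,cv2.COLOR_RGB2HSV)
Z=P[...,2]; R=np.zeros(Z.shape,bool);R[160:255,193:292]=1
for lo,hi in((.036,.047),(.048,.06),(.066,.08),(.09,.12)):
    m=(R&(Z>lo)&(Z<hi)).astype(np.uint8)
    n,l,st,ce=cv2.connectedComponentsWithStats(m)
    for i in range(1,n):
        if st[i,4]>25: print(lo,st[i],P[l==i].mean(0).round(3),P[l==i].min(0).round(3),P[l==i].max(0).round(3))
m=R&(Z>.02)&(Z<.08);pts=P[m][:,:2].astype(np.float32);print(cv2.minAreaRect(pts))
```

```text
(192, 208) [0.522 0.368 0.077]
(192, 235) [0.518 0.293 0.086]
(173, 263) [0.567 0.216 0.096]
(228, 215) [0.43  0.356 0.023]
(222, 240) [0.44  0.283 0.057]
(222, 268) [0.439 0.206 0.052]
(212, 174) [0.468 0.459 0.081]
0.036 [244 202  42  37 134] [0.466 0.198 0.041] [0.396 0.16  0.036] [0.497 0.273 0.047]
0.036 [199 207  55  40 240] [0.427 0.339 0.041] [0.378 0.249 0.036] [0.486 0.399 0.047]
0.036 [255 236  22   5  48] [0.396 0.214 0.042] [0.391 0.185 0.036] [0.402 0.243 0.047]
0.048 [256 205  23  33 604] [0.443 0.209 0.054] [0.398 0.179 0.048] [0.487 0.239 0.06 ]
0.048 [229 208  23  33 608] [0.435 0.284 0.054] [0.391 0.253 0.048] [0.48  0.314 0.06 ]
0.066 [253 175  24  18 207] [0.542 0.215 0.075] [0.52  0.182 0.066] [0.567 0.245 0.08 ]
0.066 [225 178  24  19 173] [0.538 0.29  0.074] [0.511 0.259 0.066] [0.56  0.322 0.08 ]
0.066 [198 182  24  18 181] [0.531 0.365 0.074] [0.505 0.333 0.066] [0.552 0.397 0.08 ]
0.09 [254 164  18  14 180] [0.576 0.217 0.101] [0.558 0.195 0.09 ] [0.591 0.24  0.113]
0.09 [229 191  17  11 138] [0.503 0.286 0.101] [0.49  0.265 0.09 ] [0.52  0.307 0.112]
0.09 [201 195  17  10 142] [0.495 0.361 0.101] [0.482 0.339 0.09 ] [0.51  0.384 0.113]
((0.47231772541999817, 0.28360456228256226), (0.1727326363325119, 0.23206226527690887), 5.61816930770874)
```

View pics/c1.png

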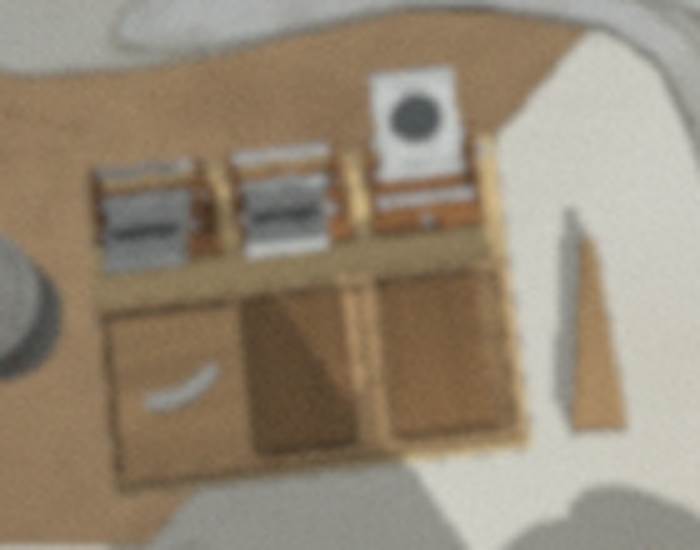

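View pics/c2.png

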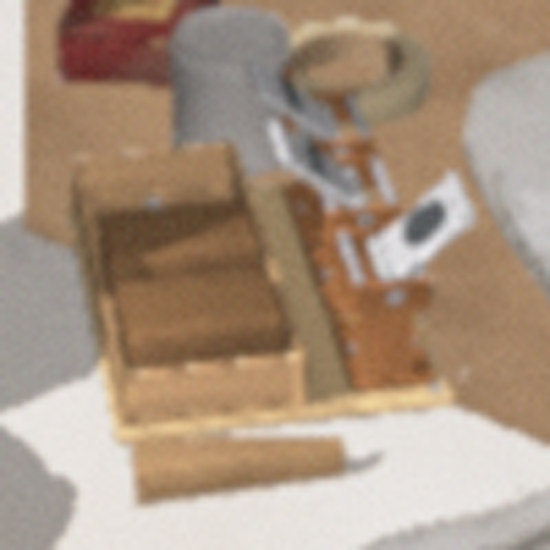

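The crops agree:
- **Left bin:** holds the scrap and its tag shows the bar, which is right.
- **Right bin:** holds a block and its tag shows the disc, which is right.
- **Middle bin:** holds a block but its tag shows the bar, so this is the only tag to flip.

The board's yaw is about 0.10. The middle hinge is at about (0.535, 0.292, 0.068) and the free edge at about (0.490, 0.288, 0.108). I'll shut the gripper and move above a start point in front of the edge.

Request:
{"name": "arm_command", "arguments": {"moves": [[[3,-2,0],[0,0,0.08],1],[[6.5,-4.2,0],[0,0,0.16],1],[[10,-6.5,0],[0,0,0.24],1],[[13.5,-8.7,0],[0,0,0.325],1],[[17,-11,0],[0,0,0.325],1],[[20.5,-13.2,0],[0,0,0.325],1],[[24,-15.5,0],[0,0,0.325],1],[[27.5,-17.8,0],[0,0,0.325],1],[[31,-20,0],[0,0,0.325],1],[[34.5,-22.3,0],[0,0,0.325],1]]}}

```text
clock: 0.93
eef_pos: [0.4632, 0.2873, 0.2311]
eef_rot: [-3.141, -0.0, -3.042]
ft_force: [0.4, 0.1, -0.1]
width: 0.0
```

Request:
{"name": "arm_command", "arguments": {"moves": [[[0,0,0],[0,0,0],1],[[0,0,0],[0,0,0],1],[[0,0,0],[0,0,0],1]]}}

```text
clock: 1.18
eef_pos: [0.4615, 0.2886, 0.2308]
eef_rot: [-3.141, -0.001, -3.042]
ft_force: [-0.9, -0.2, 0.0]
width: 0.0001
```

Request:
{"name": "arm_command", "arguments": {"moves": [[[0,0,-3],[0,0,0],1],[[0,0,-6],[0,0,0],1],[[0,0,-9],[0,0,0],1],[[0,0,-11],[0,0,0],1],[[0,0,-12.5],[0,0,0],1],[[0,0,-13.3],[0,0,0],1],[[0,0,-13.3],[0,0,0],1],[[0,0,-13.3],[0,0,0],1]]}}

```text
clock: 1.85
eef_pos: [0.4611, 0.2897, 0.0987]
eef_rot: [-3.142, -0.0, -3.04]
ft_force: [0.2, -0.8, 0.9]
width: 0.0001
```

Run:
```python
from h import *
p,d=read_camera("side");P=cloud(d,get_calibration("side"))
print(bot.get_obs()["eef_pos"],bot.get_obs()["ft_force"])
m=(abs(P[...,0]-.465)<.05)&(abs(P[...,1]-.288)<.04)&(P[...,2]>.09)&(P[...,2]<.125)
Q=P[m];print(len(Q))
for a in np.arange(.09,.125,.005):
    q=Q[(Q[:,2]>=a)&(Q[:,2]<a+.005)]
    if len(q):print(round(a,3),len(q),q.min(0).round(3),q.max(0).round(3))
w=read_camera("wrist")[0]
b=cv2.resize(p[160:270,225:345],(600,550),interpolation=cv2.INTER_CUBIC)
cv2.imwrite("pics/s1.png",b[...,::-1]);cv2.imwrite("pics/w1.png",w[...,::-1])
```

```text
[0.46175576 0.28975692 0.09927068] [-0.71531305  0.60016175  0.14655208]
113
0.09 7 [0.506 0.262 0.091] [0.515 0.302 0.094]
0.095 18 [0.461 0.264 0.095] [0.515 0.306 0.099]
0.1 20 [0.452 0.263 0.1  ] [0.508 0.303 0.105]
0.105 26 [0.449 0.262 0.105] [0.499 0.306 0.11 ]
0.11 21 [0.449 0.262 0.111] [0.496 0.306 0.115]
0.115 10 [0.449 0.272 0.115] [0.47  0.284 0.12 ]
0.12 11 [0.449 0.273 0.121] [0.464 0.287 0.125]
```

View pics/s1.png

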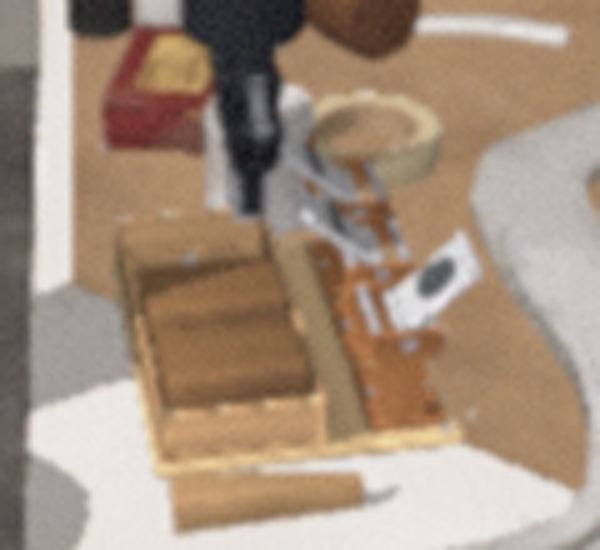

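View pics/w1.png

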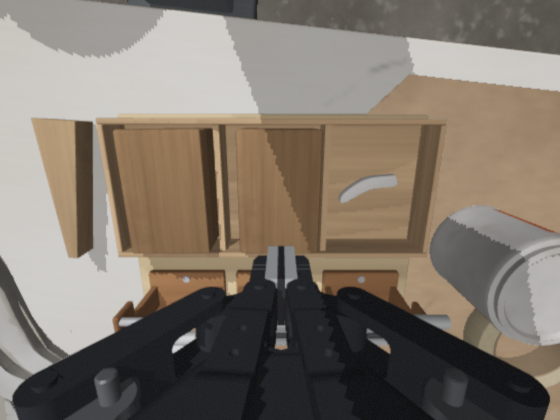

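The tip is centred on the middle tag, about 16 mm short of its bead, 10 mm below the edge and clear of everything. Next I'll make gentle contact.

Request:
{"name": "arm_command", "arguments": {"moves": [[[0.5,0.05,0],[0,0,0],1],[[1.0,0.1,0],[0,0,0],1],[[1.3,0.13,0],[0,0,0],1],[[1.6,0.16,0],[0,0,0],1],[[1.8,0.18,0.1],[0,0,0],1],[[2.1,0.2,0.35],[0,0,0],1],[[2.4,0.23,0.6],[0,0,0],1],[[2.7,0.26,0.8],[0,0,0],1],[[3.0,0.3,1.0],[0,0,0],1],[[3.0,0.3,1.0],[0,0,0],1]]}}

```text
clock: 2.78
eef_pos: [0.4927, 0.2922, 0.1088]
eef_rot: [3.141, 0.001, -3.042]
ft_force: [-0.4, -0.9, -0.4]
width: -0.0001
```

```bash
cat > t.py <<'E'
from h import *
import sys
p,d=read_camera("side");P=cloud(d,get_calibration("side"))
print(bot.get_obs()["eef_pos"],bot.get_obs()["ft_force"])
b=cv2.resize(p[160:270,225:345],(600,550),interpolation=cv2.INTER_CUBIC)
cv2.imwrite(f"pics/{sys.argv[1]}.png",b[...,::-1])
m=(abs(P[...,0]-.535)<.07)&(abs(P[...,1]-.289)<.03)&(P[...,2]>.085)&(P[...,2]<.14)
Q=P[m]
for a in np.arange(.085,.14,.005):
    q=Q[(Q[:,2]>=a)&(Q[:,2]<a+.005)]
    if len(q):print(round(a,3),len(q),q.min(0).round(3),q.max(0).round(3))
E
python3 t.py s2
```

```text
[0.49226781 0.29204969 0.10851789] [-0.00793064  0.36572515 -0.22824992]
0.085 5 [0.526 0.266 0.085] [0.53  0.306 0.089]
0.09 5 [0.521 0.265 0.091] [0.527 0.272 0.094]
0.095 6 [0.515 0.268 0.096] [0.524 0.291 0.099]
0.1 9 [0.516 0.268 0.1  ] [0.521 0.298 0.105]
0.105 8 [0.511 0.265 0.106] [0.518 0.302 0.11 ]
0.11 11 [0.483 0.264 0.11 ] [0.513 0.295 0.115]
0.115 11 [0.48  0.268 0.115] [0.509 0.299 0.119]
0.12 27 [0.48 0.26 0.12] [0.509 0.305 0.125]
0.125 9 [0.48  0.272 0.127] [0.501 0.284 0.13 ]
0.13 13 [0.48  0.275 0.131] [0.501 0.286 0.135]
0.135 14 [0.48  0.274 0.136] [0.501 0.288 0.139]
```

The tag is following: its edge is now at about x 0.503, z 0.12, with negligible force. I'll continue over the top.

Request:
{"name": "arm_command", "arguments": {"moves": [[[0.35,0.04,0.2],[0,0,0],1],[[0.8,0.08,0.4],[0,0,0],1],[[1.3,0.13,0.6],[0,0,0],1],[[1.8,0.18,0.7],[0,0,0],1],[[2.3,0.23,0.8],[0,0,0],1],[[2.8,0.28,0.8],[0,0,0],1],[[3.3,0.33,0.8],[0,0,0],1],[[3.8,0.38,0.8],[0,0,0],1],[[4.2,0.42,0.8],[0,0,0],1],[[4.2,0.42,0.8],[0,0,0],1]]}}

```text
clock: 3.67
eef_pos: [0.5346, 0.2962, 0.116]
eef_rot: [-3.141, 0.0, -3.042]
ft_force: [0.1, 0.7, -0.1]
width: 0.0002
```

Request:
{"name": "arm_command", "arguments": {"moves": [[[-0.5,0,1],[0,0,0],1],[[-1.5,0,3],[0,0,0],1],[[-3,0,6],[0,0,0],1],[[-5,0,9],[0,0,0],1],[[-8,0,11],[0,0,0],1],[[-11,0,12],[0,0,0],1],[[-14,0,12],[0,0,0],1],[[-17,0,12],[0,0,0],1],[[-17,0,12],[0,0,0],1],[[-17,0,12],[0,0,0],1]]}}

```text
clock: 4.5
eef_pos: [0.3623, 0.2961, 0.2376]
eef_rot: [3.141, 0.001, -3.039]
ft_force: [0.4, 0.5, -0.1]
width: -0.0
```

```bash
python3 t.py s3
python3 - <<'E'
from h import *
p,d=read_camera("top");a=cv2.resize(p[150:260,160:320],None,fx=5,fy=5,interpolation=cv2.INTER_CUBIC)
cv2.imwrite("pics/t3.png",a[...,::-1])
E
```

```text
[0.36337998 0.29630381 0.23728081] [ 0.79623174 -0.14853852 -0.28614969]
0.085 14 [0.545 0.267 0.085] [0.556 0.315 0.089]
0.09 23 [0.548 0.265 0.09 ] [0.568 0.313 0.095]
0.095 22 [0.554 0.266 0.095] [0.574 0.309 0.099]
0.1 21 [0.557 0.272 0.1  ] [0.576 0.312 0.104]
0.105 21 [0.566 0.271 0.105] [0.582 0.317 0.11 ]
0.11 11 [0.573 0.272 0.11 ] [0.58  0.312 0.114]
```

View pics/t3.png

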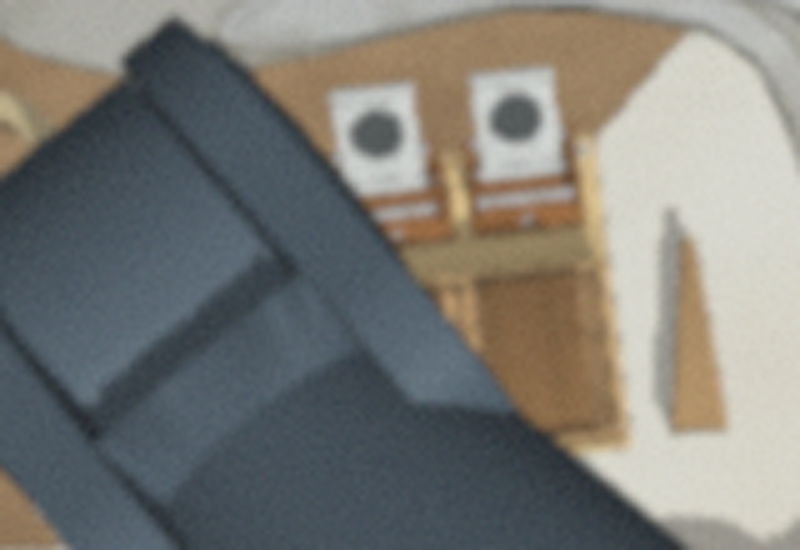

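View pics/s3.png

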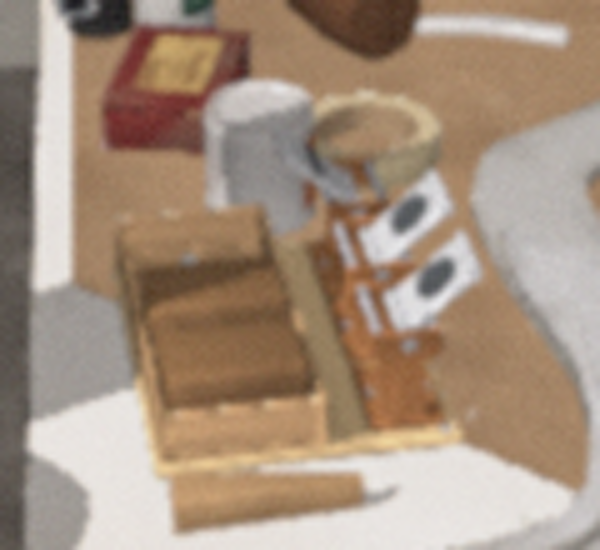

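The middle and right tags now show discs and lean away. The left tag, at the scrap bin, still leans toward the bins at (335,175) in the side crop. The arm is clear and nothing else has moved, so I'm handing in.

```bash
python3 -c "
from plant import bot
print(bot.hand_in())"
```

```text
the job is handed in; nothing more can be done
None
```

The job is done and handed in at about 4.6 s on the robot's clock. Only the middle tag needed flipping: its bin holds an oak block, but it was showing the bar. I pushed it up and over with the shut fingertips, following the arc of its edge. Force readings after each move stayed under about 1 N.

- **Final tags:** in the last top and side views, the middle and right tags (both block bins) show the disc and lean away. Side-view depth puts the middle tag's edge about 45 mm behind its hinge and 40–45 mm above it, which fits its rest position.
- **Scrap bin:** I left its tag alone. The last side view shows it still leaning toward the bins; the arm hid it in the last top view.
- **Surroundings:** the arm ended clear of the board. In the last side view the blocks, paint tin, wedge and tape looked unmoved. I did not re-check the scrap, wax tin or oil stone after the push; the arm never went near the last two.

No check failed or disagreed, apart from differences of a few millimetres in the measured positions.

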